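# Lock the drive wheel at its index notch

### The arm

A 6-joint arm with a two-finger parallel gripper is mounted at the origin on a cart in front of the work surface, level with it; the furniture and walls round the work are solid. World frame = base frame: x ahead of the robot, y to its left, z up, the work surface at z = 0. Lengths are in m, angles in rad, forces in N, time in s.
With the tool pointing down it reaches from about 0.275 to 1 m from the base axis. Payload 8.4 kg.
Tool frame: the origin (TCP) lies at the very end of the fingers, on their centre line; the grasp point (between the pads) lies 19 mm behind it (r.grasp_offset is the distance from the TCP to the grasp point, in m); y points along the fingers, z is the direction in which the jaws open and shut, and the axes are right-handed (so a half turn about y gives the same grasp; the last joint's range is limited). The gripper opens to 85 mm and grips with 20 to 120 N. Pads are 22 mm wide; open, the fingers measure 114 mm over their backs; the gripper's body (76 mm by 85 mm) begins 54 mm behind the grasp point. The pads swing forward as they close: fully open they stand 13 mm farther back than shut.
Start: joints at [-1.322, 0.353, 1.633, -0, 1.155, -0.002], TCP at [0.155, -0.605, 0.231] pointing down, gripper open.
Joint ranges: [-2.63, 2.63], [-0.92, 2.1], [0.06, 2.66], [-1.3, 4.44], [0, 2.69], [-3.02, 3.02]. Speed limits (rad/s): [2.22, 2.22, 2.79, 3.14, 3.14, 3.14].

### API

Orientations are given as a unit quaternion [x, y, z, w].
In Python, from plant import r gives the robot as it stands.
- The arm moves only by the tool send_rows, never from a script. Its argument "deltas" is text: rows parted by semicolons, each of 7 numbers parted by spaces: the shift along the tool's x, y, z in m, then the turn, a rotation vector about the tool's x, y, z in rad, then the opening, from 0 (shut) to 1 (fully open). In form: x y z wx wy wz gripper; .... A call has 1 to 10 rows; each row shifts and turns the commanded pose from where the row before left it, along the tool's axes as they then stand; what a row does not reach is not made up. A row lasts 1/10 s, in which the tool goes at most 50 mm and 8.59 degrees, less where a joint would pass 70% of its speed; a pose out of reach is approached as far as the arm can. A call is refused whole if a number of a shift passes 0.05 or a number of a turn 0.15, either way. A call with a gripper value outside its range is refused whole. The fingers move at their own pace and stop on an object; "force" is the grip in N (left out, the last holds). Time passes only in rows, so rows that do not move let the fingers close. It gives the time, the measured TCP pose, the force and the opening at its end, in the units of the state.
- r.read_state(): the state, without advancing time (a new reading comes with each control period).
- r.grab_frame(name): name is "scene" or "top" or "wrist"; returns the picture (480x640x3 uint8, red, green, blue); there is no depth.
- r.get_calibration(name): a dict with "fx", "fy", "cx", "cy" (pixels), "xyz" and "rotation" of the camera in the world. Camera axes: x right, y up, looking along -z (the intrinsics and any distortion apply to the point x, -y, -z); pixel columns grow to the right and rows downward; lengths in m; the calibration is good to about 2 mm. A picture is of the moment at which its call begins: read the wrist's pose just before it. get_calibration takes no time and is no camera call; for the wrist camera it gives the pose at the moment of the call.
- r.close_job(): hands the job in, once; it reports no verdict.
The state is a dict: "time_s": time; "joint_positions": joint angles; "joint_velocities": joint speeds; "effort": joint torques, N m; "position": TCP position; "eef_rot": TCP orientation; "wrist_force": force on the tool from outside, world axes, zero at the start; "torque": the same for the moment, N m; "gripper_width": finger opening in m.
Only numpy, scipy, OpenCV 4.12 (cv2) and the standard library are available. Lean on these libraries where they do the work, as an engineer would, in place of code of your own. Each camera call takes 0.05 s, during which the arm holds its last target.

### The job

Lock the rubber-tyred wheel for service: stand the steel locking pin in the guide above the wheel's steel ring so that it rests on the ring, then press a fingertip lightly on top of the tyre and draw the wheel round until its hidden notch comes up under the pin and the pin drops in. The pin must end fully home with its head down on the guide. Press on the wheel and its stand only gently, never with more than 15 N, and do not disturb the things lying round about.

Things in the scene. Friction and masses are not known exactly. Their poses are not given: they have to be found in the camera images.
- stand: Wheel stand fixed to the bench: grey foot 150x150x12 mm, an aluminium fork on each side holding the wheel in bearing blocks on springs. Origin: centre of the foot's underside; z up, y along the axle to the tyre's side, -x the front. Outer sides of forks and blocks: y -61 and +77 mm; left fork 110 mm high, right one 173 mm with the guide. Over 15 N of finger force on wheel or stand spoils the bearing.
- axle (a point): Nominal wheel centre (stand x 0, y 0, z 82 mm), axes as the stand's, fixed to the stand. Wheel 120 mm in diameter: rubber tyre 46 mm wide (y +7 to +53 mm), steel ring 30 mm wide (y -34 to -4 mm). The wheel sits up to 6 mm higher or lower than nominal (not measured) and gives 1 mm for 10 N pressed down. It runs freely (drag 1.3 N at the rim) and stays where it is left; its angle is not measured.
- ring_top (a point): Nominal top of the steel ring under the guide (stand x 0, y -19, z 142 mm, really up to 6 mm higher or lower), axes as the stand's, fixed to the stand. The ring has one notch across it, 12.5 mm wide, 21 mm deep, that must come up to here. It starts on the rear side, out of sight from the front, 50 to 140 degrees from the top; drawing the tyre's top to the front (-x) brings it up.
- tread_top (a point): Nominal top centre of the tyre, where a fingertip can press: stand x 0, y +30, z 142 mm, really up to 6 mm higher or lower, so feel for it; axes as the stand's, fixed to the stand. The tyre is smooth and falls away to front and rear with a radius of 60 mm; tyre and fingertip hold by friction. It lies 49 mm to the left (+y) of the pin's axis in the guide.
- guide_mouth (a point): Centre of the top of the guide: steel block 34x30 mm, 24 mm high, fixed to the stand, with an upright bore of 11.5 mm and a 3 mm chamfer at its mouth; stand x 0, y -19, z 173 mm; axes as the stand's. The block's underside is 1 to 13 mm above the ring.
- pin: Steel locking pin, 68 mm, 80 g: shank 10 mm across, 44 mm long, tapered tip; round head 22 mm across, 24 mm high. Origin: the tip; z to the head. Starts upright in the holder, tip on the bench, head's underside 44 mm up. In the guide, resting on the ring: tip 25 to 37 mm below the guide's top, head 7 to 19 mm above it. Fully home: tip 44 mm below, head on the guide.
- holder: Grey plastic holder block fixed on the bench, 50x50x24 mm with a through bore of 11.5 mm in the middle; origin at the centre of its underside.
- side_cutters: Bystander: side cutters, 141 mm long, lying flat; origin about the middle of the underside.
- tape_measure: Bystander: tape measure, 81x35x65 mm, standing; origin at the centre of the underside.
- test_weight: Bystander: small knobbed weight, 32 mm diameter, 40 mm high; origin at the centre of the underside.
Not all that is in view belongs to the job. What is meant by the pin is not red or yellow, and is the smaller of those in its own colour.

How it is judged:
By the outcome, as a careful person would: the job done as asked, in the order asked, and still so for the second after the job is handed in, with the robot touching nothing.
It also fails if it takes over 72 s, if anything falls off the work surface, if the arm or the gripper's body presses on something with over 40 N, if the wrist force passes 120 N, or if a joint passes its speed limit or range.

## Working session

There is one attempt and no reset: what is moved stays moved. The work goes in short steps, Python scripts to look and compute and a tool call to move; the robot and the scene stay as the last step left them, time stands still between calls to the robot, and variables do not carry over. Pictures are saved under pics/ and viewed, and the job is handed in when it is done.

Besides the shell and the picture viewer there is one more tool, called after "Emit:" as a command line: name --argument value ..., lists and objects as JSON in quotes. send_rows: Moves the arm, as the interface text tells. Its arguments: {"type":"object","properties":{"deltas":{"type":"string"},"force":{"type":"number"}},"required":["deltas"]}

```bash
ls; mkdir -p pics
cat > h.py <<'E'
import numpy as np,cv2
from scipy.spatial.transform import Rotation as R
from plant import r
def save(n,f): cv2.imwrite('pics/'+f,cv2.cvtColor(n,cv2.COLOR_RGB2BGR))
def rot(c):
    M=np.array(c['rotation'],float)
    return M if M.shape==(3,3) else R.from_quat(M).as_matrix()
def ray(c,u,v):
    d=np.array([(u-c['cx'])/c['fx'],-(v-c['cy'])/c['fy'],-1.])
    return np.array(c['xyz']),rot(c)@d
def onz(c,u,v,z):
    o,d=ray(c,u,v); return o+d*(z-o[2])/d[2]
def proj(c,p):
    q=rot(c).T@(np.array(p)-np.array(c['xyz'])); return c['cx']+c['fx']*q[0]/-q[2], c['cy']-c['fy']*q[1]/-q[2]
E
python3 - <<'E'
from h import *
for n in('scene','top','wrist'):
    c=r.get_calibration(n);print(n,c)
    save(r.grab_frame(n),n+'0.png')
print(r.read_state())
E
```

```text
pics
scene {'fx': 559.5978846721041, 'fy': 559.5978846721041, 'cx': 317.4921400807344, 'cy': 240.75253656238561, 'xyz': array([0.05469121, 0.76385497, 0.9086607 ]), 'rotation': array([-0.14396103,  0.34412232,  0.86600083, -0.33301292])}
top {'fx': 482.81036599915114, 'fy': 482.81036599915114, 'cx': 317.788779614119, 'cy': 248.48575755152814, 'xyz': array([0.39253856, 0.22156179, 1.02065682]), 'rotation': array([-0.07228064,  0.07218384,  0.71814141, -0.68835885])}
wrist {'fx': 386.51232855556145, 'fy': 386.51232855556145, 'cx': 319.86698276425335, 'cy': 237.08550974662003, 'xyz': array([ 0.23786969, -0.58451514,  0.37294854]), 'rotation': array([-0.13068725,  0.1021717 , -0.60465276,  0.77902299])}
{'time_s': 0.15, 'joint_positions': array([-1.32240576e+00,  3.53480092e-01,  1.63394876e+00, -1.03140215e-07,
        1.15518517e+00, -2.44008048e-03]), 'joint_velocities': array([-0.0010819 , -0.00077311, -0.00337034,  0.00041183,  0.00204826,
       -0.00021007]), 'effort': array([ 1.75791470e-04, -6.05635142e+01, -3.42338204e+01,  2.77345021e-05,
        6.17629878e-03, -2.07045116e-05]), 'position': array([ 0.15502012, -0.60510865,  0.23074596]), 'eef_rot': array([-0.08849406,  0.70191131, -0.70119455,  0.0884054 ]), 'wrist_force': array([-0.74703546, -0.81137163, -0.39103555]), 'torque': array([-0.0515419 ,  0.00192872, -0.03139206]), 'gripper_width': 0.08539729594316171}
```

View pics/scene0.png

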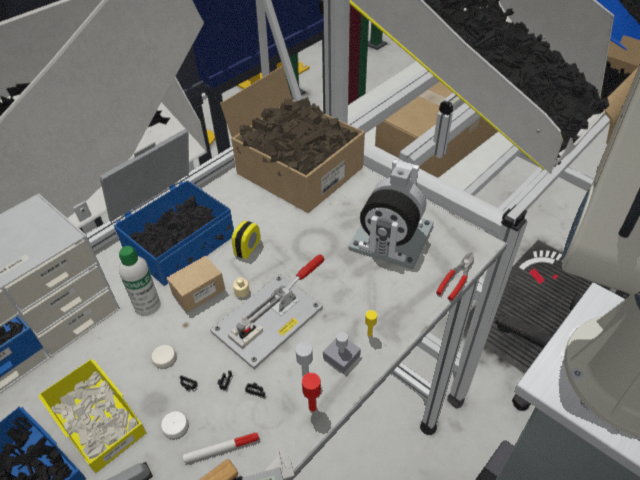

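View pics/top0.png

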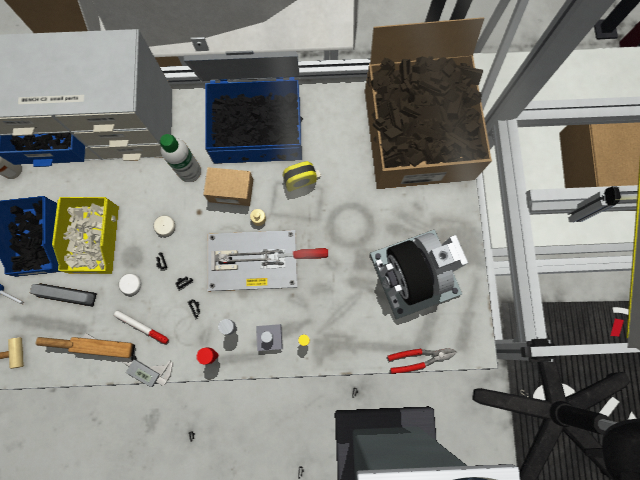

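View pics/wrist0.png

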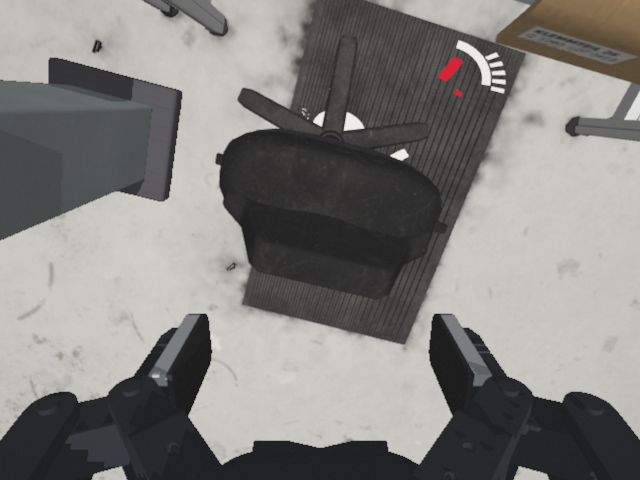

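Run:
```python
from h import *
a=cv2.imread('pics/top0.png');b=cv2.imread('pics/scene0.png')
x=cv2.resize(a[300:380,180:340],(800,400),interpolation=cv2.INTER_CUBIC)
y=cv2.resize(b[300:420,270:400],(650,600),interpolation=cv2.INTER_CUBIC)
cv2.imwrite('pics/cropA.png',x);cv2.imwrite('pics/cropB.png',y)
x=cv2.resize(a[215:335,355:485],(650,600),interpolation=cv2.INTER_CUBIC)
y=cv2.resize(b[150:280,335:450],(575,650)[:2],interpolation=cv2.INTER_CUBIC)[:600]
cv2.imwrite('pics/cropC.png',x);cv2.imwrite('pics/cropD.png',y)
c=r.get_calibration('top')
for n,u,v,z in[('holdpin',266,338,.068),('greyfree',226,326,.08),('foot',418,275,.012),('guide',456,250,.173)]: print(n,onz(c,u,v,z))
```

```text
holdpin [0.4172053  0.32539505 0.068     ]
greyfree [0.44287742 0.40069005 0.08      ]
foot [0.53579557 0.00863953 0.012     ]
guide [ 0.55509642 -0.02904896  0.173     ]
```

View pics/cropA.png

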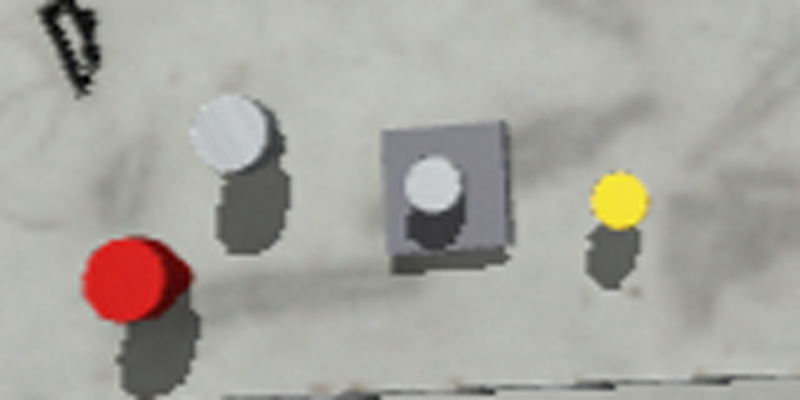

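View pics/cropB.png

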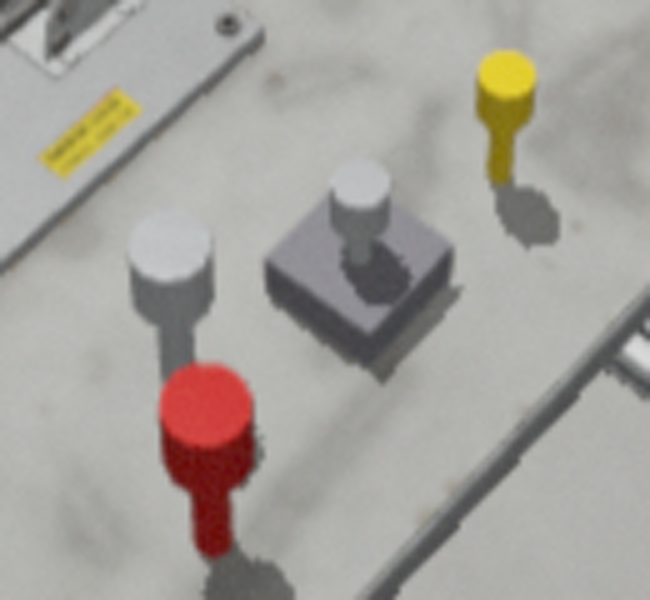

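View pics/cropC.png

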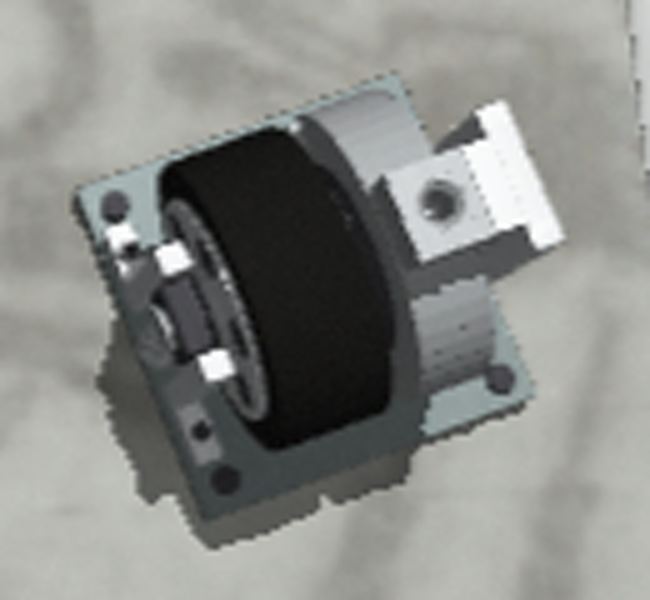

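View pics/cropD.png

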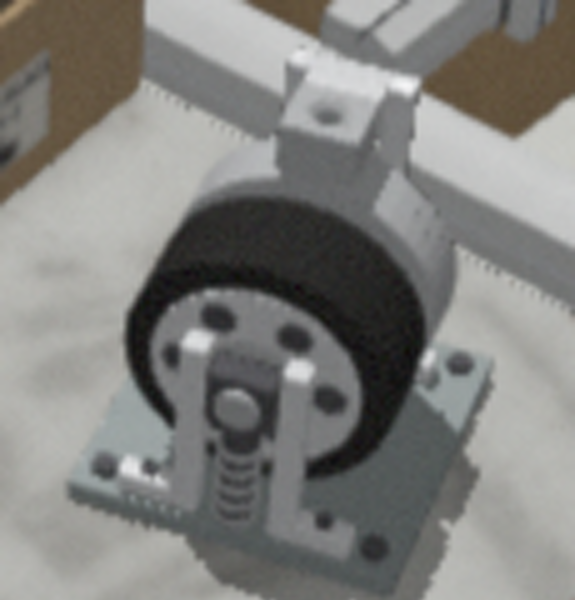

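Run:
```python
from h import *
c=r.get_calibration('top');s=r.get_calibration('scene')
P=[onz(c,u,v,.012) for u,v in[(370,253),(434.6,229.6),(462,296),(396.6,319)]]
for p in P: print(p.round(4))
ctr=np.mean(P,0)
e1=(P[0]-P[1]+P[3]-P[2])/2; e2=(P[1]-P[2]+P[0]-P[3])/2
print('ctr',ctr,np.linalg.norm(e1),np.linalg.norm(e2),np.degrees(np.arctan2(-e1[0],e1[1])),np.degrees(np.arctan2(e2[1],e2[0])))
print('bore',onz(c,355+437/5,215+202/5,.173), 'scene',onz(s,335+330/5,150+112/5,.173))
# scene foot corners
Q=[onz(s,335+u/5,150+v/5,.012) for u,v in[(70,490),(395,592),(490,355)]]
for p in Q: print('sc',p.round(4))
print('pin top',onz(c,180+433/5,300+184/5,.068),'scene',onz(s,270+360/5,300+183/5,.068))
print('holder top', onz(c,180+447/5,300+187/5,.024),'scene',onz(s,270+360/5,300+258/5,.024))
H=[onz(c,180+u/5,300+v/5,.024) for u,v in[(382,130),(506,121),(512,244),(388,253)]]
for p in H: print(p.round(4))
```

```text
[0.5873 0.1067 0.012 ]
[ 0.6325 -0.0352  0.012 ]
[ 0.4877 -0.0794  0.012 ]
[0.446  0.0606 0.012 ]
ctr [0.53838172 0.01315592 0.012     ] 0.1474620784481509 0.15000075893934828 17.1524158589138 17.49821002954587
bore [ 0.54632535 -0.00383355  0.173     ] scene [ 0.54528893 -0.00273718  0.173     ]
sc [0.5826 0.113  0.012 ]
sc [0.4418 0.0672 0.012 ]
sc [ 0.4936 -0.0782  0.012 ]
pin top [0.4194488  0.32418403 0.068     ] scene [0.41894924 0.32706986 0.068     ]
holder top [0.41925337 0.32326214 0.024     ] scene [0.41656716 0.32905873 0.024     ]
[0.4433 0.3493 0.024 ]
[0.4448 0.2986 0.024 ]
[0.3955 0.2975 0.024 ]
[0.394  0.3477 0.024 ]
```

```bash
cat >> h.py <<'E'
SY=np.radians(17.3)
ex=np.array([np.cos(SY),np.sin(SY),0]);ey=np.array([-np.sin(SY),np.cos(SY),0]);ez=np.array([0,0,1.])
def st():
    s=r.read_state();return s,np.array(s['position']),R.from_quat(s['eef_rot'])
def to(p,Rt=None):
    s,p0,R0=st()
    d=R0.inv().apply(np.array(p)-p0); print('toolshift mm',(d*1000).round(1),'dist',(np.linalg.norm(d)*1000).round(1))
    if Rt is not None: print('rotvec',(R0.inv()*Rt).as_rotvec().round(4))
def down(yaw): # jaw z along yaw, y down
    z=np.array([np.cos(yaw),np.sin(yaw),0]);y=np.array([0,0,-1.]);x=np.cross(y,z)
    return R.from_matrix(np.c_[x,y,z])
E
python3 - <<'E'
from h import *
s,p,R0=st();print(R0.as_matrix().round(3))
to([.2,-.3,.33],down(SY)); to([.2,-.3,.33],down(SY+np.pi))
E
```

```text
[[-0.969 -0.     0.248]
 [-0.248  0.001 -0.969]
 [-0.    -1.    -0.001]]
toolshift mm [-119.3  -99.  -284.5] dist 324.0
rotvec [ 8.0000e-04 -1.6219e+00 -8.0000e-04]
toolshift mm [-119.3  -99.  -284.5] dist 324.0
rotvec [8.0000e-04 1.5197e+00 8.0000e-04]
```

Emit:
send_rows --deltas "-0.017 -0.014 -0.041 0 0 0 1;-0.017 -0.014 -0.041 0 0 0 1;-0.017 -0.014 -0.041 0 0 0 1;-0.017 -0.014 -0.041 0 0 0 1;-0.017 -0.014 -0.041 0 0 0 1;-0.017 -0.014 -0.041 0 0 0 1;-0.017 -0.014 -0.041 0 0 0 1;0 0 0 0 -0.15 0 1;0 0 0 0 -0.15 0 1;0 0 0 0 -0.15 0 1"

```text
time_s: 1.15
position: [0.1993, -0.2974, 0.3295]
eef_rot: [0.245, -0.663, 0.664, -0.245]
wrist_force: [1.0, 0.2, 0.2]
gripper_width: 0.0853
```

Emit:
send_rows --deltas "0 0 0 0 -0.15 0 1;0 0 0 0 -0.15 0 1;0 0 0 0 -0.15 0 1;0 0 0 0 -0.15 0 1;0 0 0 0 -0.15 0 1;0 0 0 0 -0.15 0 1;0 0 0 0 -0.15 0 0.6;0 0 0 0 -0.12 0 0.6"

```text
time_s: 1.95
position: [0.199, -0.2977, 0.3291]
eef_rot: [-0.57, 0.418, -0.418, 0.57]
wrist_force: [-0.6, -0.1, -0.1]
gripper_width: 0.0593
```

Run:
```python
from h import *
s,p,R0=st();print(p,s['joint_positions'].round(2),s['time_s'])
to([.36,0,.33],down(SY));to([.40,.27,.22],down(SY))
```

```text
[ 0.19902474 -0.29772404  0.32912257] [-0.99 -0.19  2.01 -0.    1.32 -1.29] 1.95
toolshift mm [-235.4   -0.8  243.2] dist 338.5
rotvec [ 0.0001  0.004  -0.0003]
toolshift mm [-480.8  109.2  362.7] dist 612.1
rotvec [ 0.0001  0.004  -0.0003]
```

Emit:
send_rows --deltas "-0.0336 0 0.0347 0 0 0 0.6;-0.0336 0 0.0347 0 0 0 0.6;-0.0336 0 0.0347 0 0 0 0.6;-0.0336 0 0.0347 0 0 0 0.6;-0.0336 0 0.0347 0 0 0 0.6;-0.0336 0 0.0347 0 0 0 0.6;-0.0336 0 0.0347 0 0 0 0.6"

```text
time_s: 2.65
position: [0.3621, 0.0007, 0.3295]
eef_rot: [-0.569, 0.419, -0.42, 0.569]
wrist_force: [1.5, -0.6, 0.6]
gripper_width: 0.0512
```

Emit:
send_rows --deltas "-0.0394 0.0157 0.0175 0 0 0 0.6;-0.0394 0.0157 0.0175 0 0 0 0.6;-0.0394 0.0157 0.0175 0 0 0 0.6;-0.0394 0.0157 0.0175 0 0 0 0.6;-0.0394 0.0157 0.0175 0 0 0 0.6;-0.0394 0.0157 0.0175 0 0 0 0.6;-0.0394 0.0157 0.0175 0 0 0 0.6;0 0 0 0 0 0 0.6"

```text
time_s: 3.45
position: [0.3968, 0.3019, 0.2172]
eef_rot: [0.57, -0.419, 0.418, -0.569]
wrist_force: [1.5, -0.1, 0.9]
gripper_width: 0.0516
```

Run:
```python
from h import *
s,p,R0=st();print(p,s['joint_positions'].round(2),s['time_s'])
c=r.get_calibration('wrist');save(r.grab_frame('wrist'),'w1.png')
print(c['xyz'],proj(c,[.419,.325,.068]))
```

```text
[0.3967798  0.30191578 0.21718583] [0.65 0.17 1.91 0.   1.06 0.34] 3.45
[0.37282027 0.38233261 0.35953181] (np.float64(355.5339009698685), np.float64(197.3285132291465))
```

View pics/w1.png

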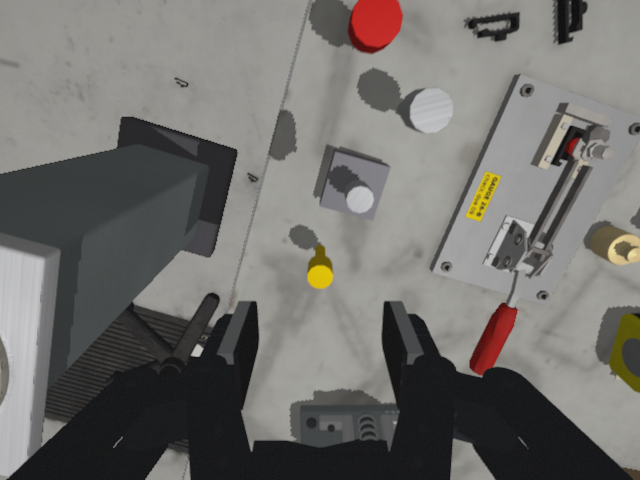

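Run:
```python
from h import *
c=r.get_calibration('wrist');f=cv2.imread('pics/w1.png')
g=cv2.cvtColor(f[170:230,335:385],cv2.COLOR_BGR2GRAY);m=(g>165).astype(np.uint8)
n,l,sta,cen=cv2.connectedComponentsWithStats(m);print(sta,cen+[335,170])
i=1+sta[1:,4].argmax();u,v=cen[i]+[335,170]
q=onz(c,u,v,.068);print(q)
for t in[(.419,.3255,.046)]: to([t[0],t[1],.16],down(SY))
```

```text
[[   0    0   50   60 2461]
 [  12   17   27   26  539]] [[359.40065014 199.54774482]
 [359.95361781 199.28200371]]
[0.42256701 0.32215269 0.068     ]
toolshift mm [-17.8  57.8  29.3] dist 67.2
rotvec [0.0025 0.0011 0.0007]
```

Run:
```python
from h import *
to([.4205,.324,.10],down(SY))
```

```text
toolshift mm [-16.  117.8  30.4] dist 122.7
rotvec [0.0025 0.0011 0.0007]
```

Emit:
send_rows --deltas "-0.004 0.029 0.0076 0 0 0 0.6;-0.004 0.029 0.0076 0 0 0 0.6;-0.004 0.029 0.0076 0 0 0 0.6;-0.004 0.029 0.0076 0.002 0.001 0 0.6;0 0 0 0 0 0 0.6;0 0 0 0 0 0 0.6"

```text
time_s: 4.1
position: [0.4213, 0.3216, 0.1039]
eef_rot: [-0.569, 0.42, -0.42, 0.569]
wrist_force: [0.3, 1.2, 1.6]
gripper_width: 0.051
```

Run:
```python
from h import *
s,p,R0=st();print(p,s['joint_positions'].round(2),s['time_s'])
c=r.get_calibration('wrist');save(r.grab_frame('wrist'),'w2.png')
print(proj(c,[.4205,.324,.068]),proj(c,p))
```

```text
[0.42132645 0.32160034 0.10385632] [ 0.65  0.37  1.94 -0.    0.83  0.35] 4.1
(np.float64(317.9162823509037), np.float64(273.86312165491677)) (np.float64(317.8093193087301), np.float64(315.14938426870395))
```

View pics/w2.png

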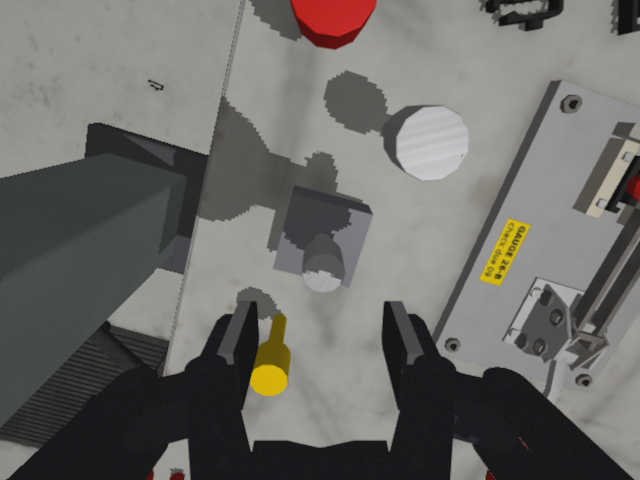

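Run:
```python
from h import *
c=r.get_calibration('wrist');f=cv2.imread('pics/w2.png')
cv2.imwrite('pics/w2c.png',cv2.resize(f[220:310,260:390],None,fx=5,fy=5))
print(onz(c,323,277,.068))
t=r.get_calibration('top');print('yellow',onz(t,304,340,.06))
```

```text
[0.42410312 0.32326271 0.068     ]
yellow [0.41044583 0.25206651 0.06      ]
```

View pics/w2c.png

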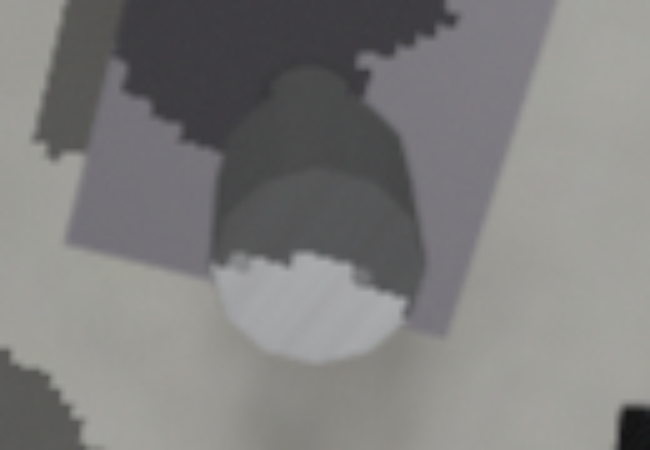

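Run:
```python
from h import *
c=r.get_calibration('wrist')
q=onz(c,321.5,273,.068);print(q)
to([.4215,.3242,.047],down(SY))
```

```text
[0.42271788 0.32516379 0.068     ]
toolshift mm [-2.1 57.7  0.2] dist 57.7
rotvec [-0.0026 -0.0034 -0.0001]
```

Emit:
send_rows --deltas "-0.0026 0.015 0.001 -0.0026 -0.003 0 0.6;0 0.015 0 0 0 0 0.6;0 0.015 0 0 0 0 0.6;0 0.0127 0 0 0 0 0.6;0 0 0 0 0 0 0.6"

```text
time_s: 4.65
position: [0.421, 0.3248, 0.0445]
eef_rot: [0.57, -0.419, 0.419, -0.569]
wrist_force: [-0.6, 0.2, 1.4]
gripper_width: 0.0512
```

Run:
```python
from h import *
s,p,R0=st();print(p,s['wrist_force'],s['time_s'])
c=r.get_calibration('wrist');save(r.grab_frame('wrist'),'w3.png')
```

```text
[0.42096207 0.32476137 0.04450641] [-0.63203953  0.24017371  1.38081818] 4.65
```

View pics/w3.png

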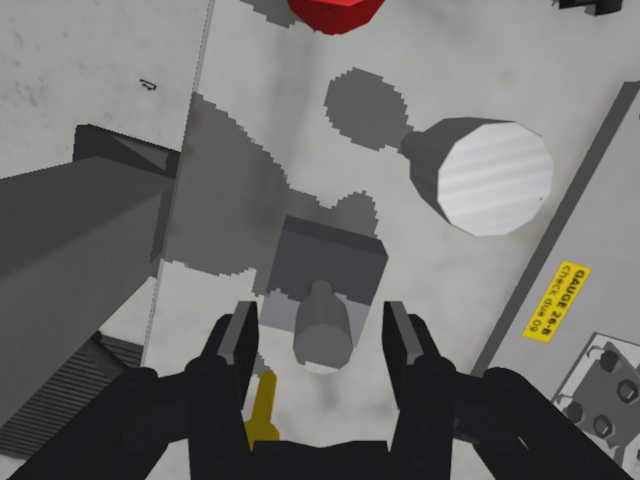

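Run:
```python
from h import *
c=r.get_calibration('wrist');s,p,_=st()
print(p,proj(c,[p[0],p[1],.068]),onz(c,320.5,346,.068))
```

```text
[0.42137842 0.32504968 0.04528197] (np.float64(317.455132279965), np.float64(347.5846895047562)) [0.4222337  0.32602491 0.068     ]
```

Head is centred along the pad width within about 1 mm. Grip.

Emit:
send_rows --deltas "0 0 0 0 0 0 0;0 0 0 0 0 0 0;0 0 0 0 0 0 0;0 0 0 0 0 0 0;0 0 0 0 0 0 0;0 0 0 0 0 0 0" --force 40

```text
time_s: 5.3
position: [0.422, 0.3256, 0.0463]
eef_rot: [-0.569, 0.419, -0.419, 0.57]
wrist_force: [-2.6, -0.9, 6.2]
gripper_width: 0.0192
```

Run:
```python
from h import *
save(r.grab_frame('wrist'),'w4.png')
s,p,_=st();print(p,s['wrist_force'],s['gripper_width'])
```

```text
[0.4220112  0.32561087 0.04636061] [-1.54853448 -0.24048101  5.80585463] 0.019199653538828788
```

View pics/w4.png

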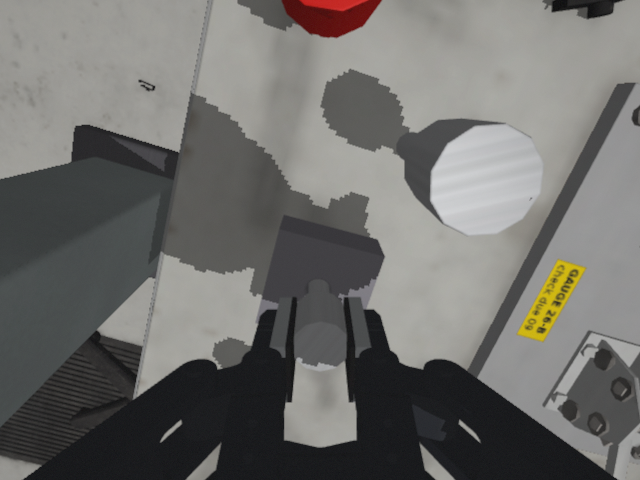

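Emit:
send_rows --deltas "0 -0.02 0 0 0 0 0;0 -0.04 0 0 0 0 0;0 -0.05 0 0 0 0 0;0 -0.05 0 0 0 0 0;0 -0.044 0 0 0 0 0"

```text
time_s: 5.85
position: [0.4218, 0.3253, 0.2523]
eef_rot: [-0.569, 0.419, -0.419, 0.57]
wrist_force: [0.3, 0.7, -1.3]
gripper_width: 0.0193
```

Emit:
send_rows --deltas "0.035 0 0.002 0 0 0 0;0.035 0 0.002 0 0 0 0;0.035 0 0.002 0 0 0 0;0.035 0 0.002 0 0 0 0;0.035 0 0.002 0 0 0 0;0.035 0 0.002 0 0 0 0;0.035 0 0.002 0 0 0 0;0.035 0 0.002 0 0 0 0;0.035 0 0.002 0 0 0 0;0.03 0 0.002 0 0 0 0"

```text
time_s: 6.85
position: [0.5439, 0.0001, 0.2497]
eef_rot: [0.57, -0.419, 0.419, -0.569]
wrist_force: [1.4, 0.8, -1.0]
gripper_width: 0.0193
```

Run:
```python
from h import *
s,p,_=st();print(p,s['wrist_force'],s['gripper_width'])
for n in('scene','top','wrist'):save(r.grab_frame(n),n+'5.png')
s,p,R0=st();print(p,s['time_s'],R0.as_matrix()[:,1])
a=cv2.imread('pics/scene5.png');cv2.imwrite('pics/s5c.png',cv2.resize(a[90:240,330:460],None,fx=4,fy=4))
```

```text
[5.43853222e-01 1.41555732e-04 2.49685893e-01] [ 1.35743437  0.77133265 -1.0223652 ] 0.019293638337605758
[5.43820207e-01 4.81116582e-04 2.49494250e-01] 7.0 [-6.31600796e-04 -2.80744902e-04 -9.99999761e-01]
```

View pics/s5c.png

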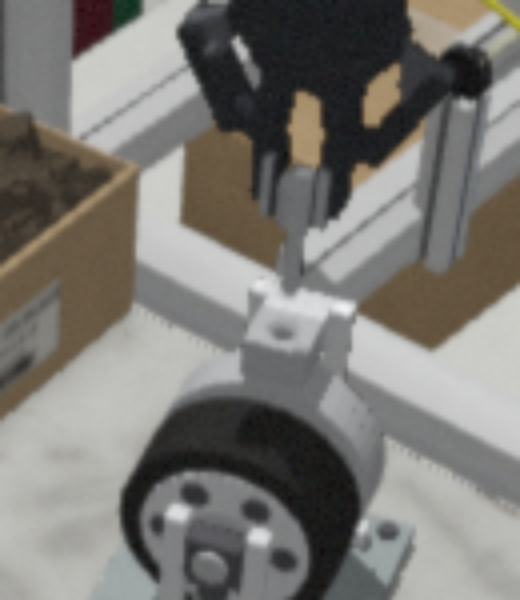

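View pics/wrist5.png

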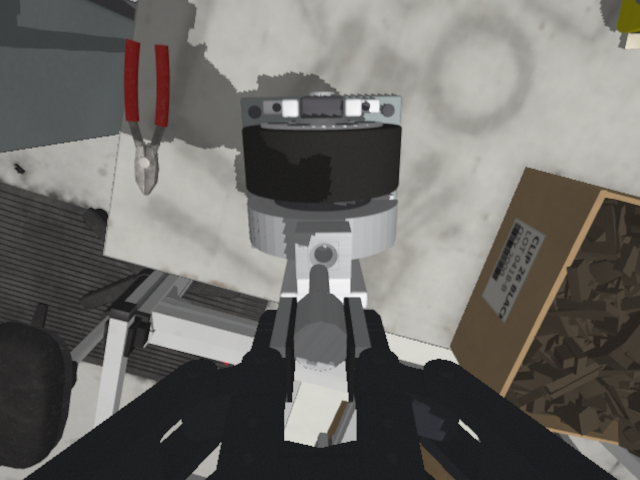

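View pics/top5.png

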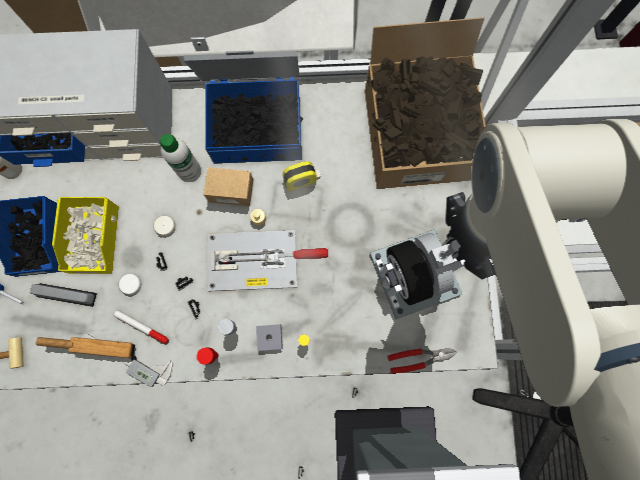

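Run:
```python
from h import *
a=cv2.imread('pics/wrist5.png');cv2.imwrite('pics/w5c.png',cv2.resize(a[200:320,250:400],None,fx=5,fy=5,interpolation=cv2.INTER_CUBIC))
c=r.get_calibration('wrist');s,p,_=st()
t=p-[0,0,.0463];print(p,'tip',proj(c,t),'sh top',proj(c,p-[0,0,.0023]),'bore by nominal',proj(c,[.5455,-.0035,.173]),onz(c,325,254,.173))
```

```text
[5.43820207e-01 4.81116582e-04 2.49494250e-01] tip (np.float64(318.3772386705234), np.float64(270.05481783766004)) sh top (np.float64(317.94854945877637), np.float64(312.34348107589994)) bore by nominal (np.float64(319.2999368460909), np.float64(256.3064685208624)) [ 0.54836924 -0.00103309  0.173     ]
```

View pics/w5c.png

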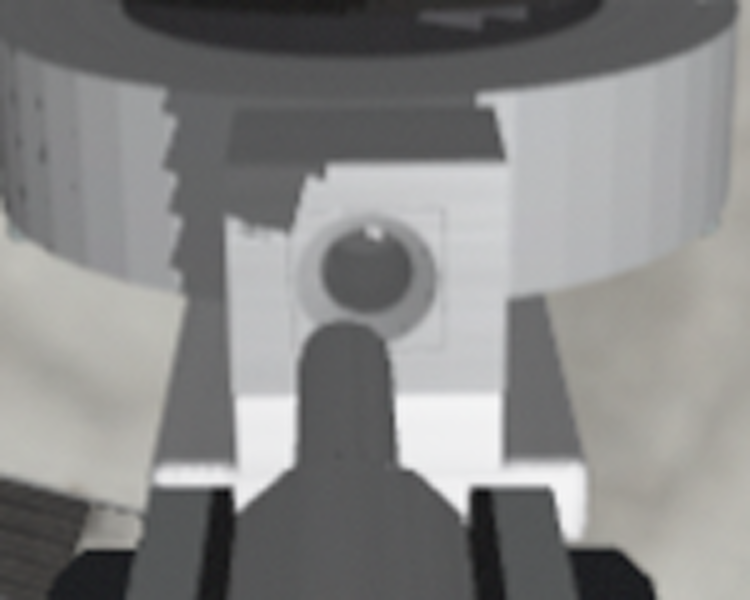

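Run:
```python
from h import *
c=r.get_calibration('wrist');s,p,_=st()
for u,v in[(322.6,255.4),(322.2,255.4),(322.6,256.4)]: 
  q=onz(c,u,v,.173);print(q); to([q[0],q[1],.235],down(SY))
# yaw check: fork rear white plate edge / foot front edge pixels
A=onz(c,242,98,.012);B=onz(c,401,96,.012);print(A,B,np.degrees(np.arctan2(*(B-A)[[1,0]])))
```

```text
[ 0.54724605 -0.00233887  0.173     ]
toolshift mm [ 3.7 14.5  2.5] dist 15.2
rotvec [ 0.0007 -0.0026  0.0001]
[ 0.54701321 -0.00241071  0.173     ]
toolshift mm [ 3.7 14.5  2.2] dist 15.1
rotvec [ 0.0007 -0.0026  0.0001]
[ 0.54744083 -0.00296543  0.173     ]
toolshift mm [ 4.4 14.5  2.5] dist 15.3
rotvec [ 0.0007 -0.0026  0.0001]
[0.44962587 0.06395116 0.012     ] [0.58949846 0.10889563 0.012     ] 17.813476615387103
```

Emit:
send_rows --deltas "0.004 0.007 0.0022 0 0 0 0;0 0.007 0 0 0 0 0;0 0.006 0 0 0 0 0;0 0.004 0 0 0 0 0;0 0 0 0 0 0 0;0 0 0 0 0 0 0"

```text
time_s: 7.6
position: [0.5468, -0.001, 0.2256]
eef_rot: [0.57, -0.419, 0.419, -0.569]
wrist_force: [0.8, -0.5, -0.1]
gripper_width: 0.0192
```

Run:
```python
from h import *
c=r.get_calibration('wrist');s,p,_=st()
a=r.grab_frame('wrist');save(a[200:320,250:400].repeat(5,0).repeat(5,1),'w6c.png')
b=r.grab_frame('scene');save(b[130:230,340:450].repeat(5,0).repeat(5,1),'s6c.png')
t=p-[0,0,.0463];print(p,s['time_s'],s['wrist_force'],'tip',proj(c,t),'bore',proj(c,[.547,-.0024,.173]))
```

```text
[ 0.54678514 -0.00095178  0.22563823] 7.6 [ 0.79606076 -0.5307355  -0.1007452 ] tip (np.float64(318.3389331796213), np.float64(270.051215596133)) bore (np.float64(317.9800720381886), np.float64(267.7560286254686))
```

View pics/w6c.png

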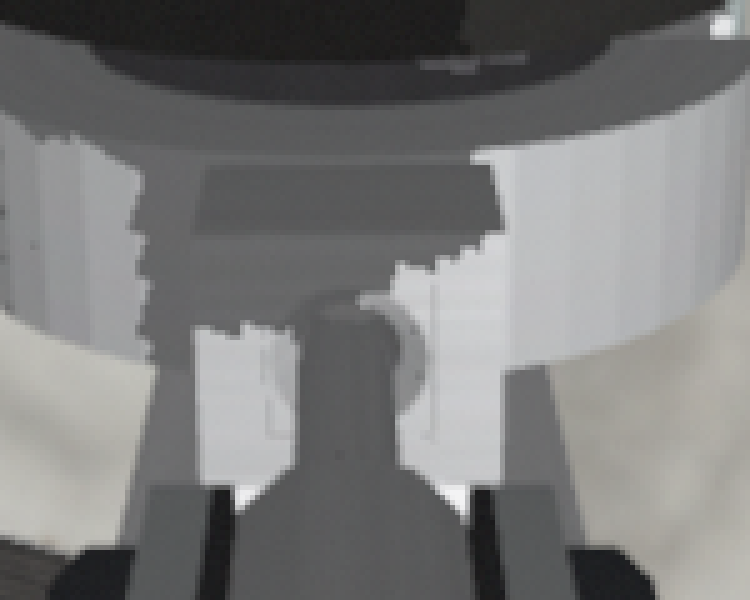

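View pics/s6c.png

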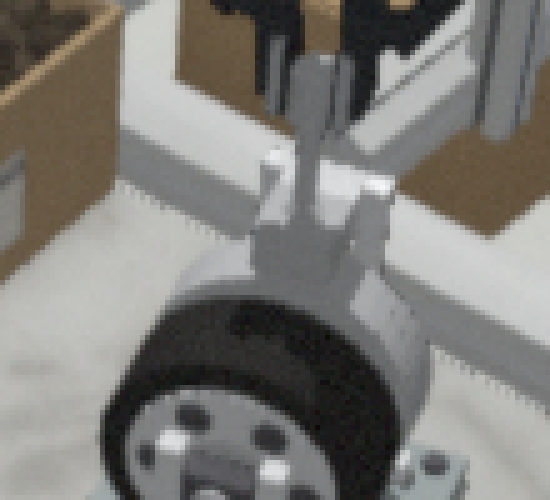

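Run:
```python
from h import *
c=r.get_calibration('wrist');s,p,_=st();print(p)
for v in(271,272,273):
  q=onz(c,319.2,v,.173);print(q); to([q[0],q[1],.2256],down(SY))
```

```text
[ 0.54699803 -0.0011228   0.22593582]
[ 0.54851005 -0.00434402  0.173     ]
toolshift mm [3.5 0.3 0.5] dist 3.6
rotvec [0.0002 0.0003 0.0001]
[ 0.5486889  -0.00491938  0.173     ]
toolshift mm [4.1 0.3 0.5] dist 4.2
rotvec [0.0002 0.0003 0.0001]
[ 0.54886808 -0.00549581  0.173     ]
toolshift mm [4.7 0.3 0.5] dist 4.8
rotvec [0.0002 0.0003 0.0001]
```

Emit:
send_rows --deltas "0.0025 0 0.0002 0 0 0 0;0 0.002 0 0 0 0 0;0 0 0 0 0 0 0"

```text
time_s: 8.0
position: [0.5477, -0.0037, 0.2235]
eef_rot: [0.57, -0.419, 0.419, -0.569]
wrist_force: [-0.1, 0.1, -0.7]
gripper_width: 0.0193
```

Run:
```python
from h import *
c=r.get_calibration('wrist');s,p,_=st()
a=r.grab_frame('wrist');save(a[200:320,250:400].repeat(5,0).repeat(5,1),'w7c.png')
b=r.grab_frame('scene');save(b[130:230,340:450].repeat(5,0).repeat(5,1),'s7c.png')
t=p-[0,0,.0463];print(p,s['time_s'],s['wrist_force'],'tip',proj(c,t))
```

```text
[ 0.54771269 -0.00371031  0.22351316] 8.0 [-0.13462388  0.11039285 -0.72198955] tip (np.float64(318.3693703979019), np.float64(270.0802191709847))
```

View pics/w7c.png

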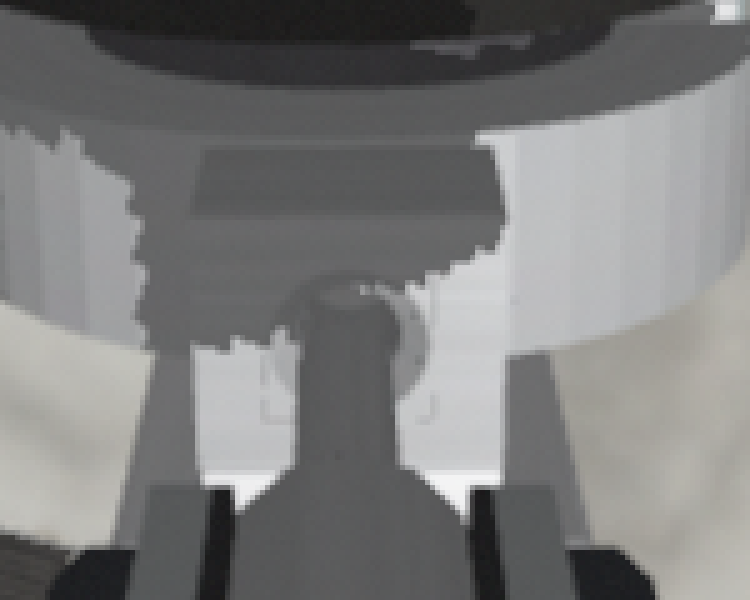

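View pics/s7c.png

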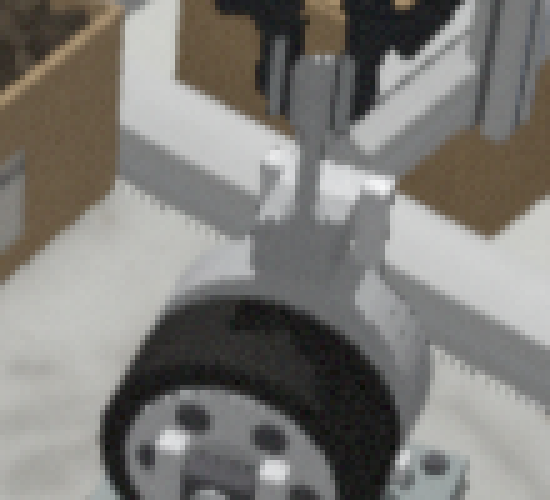

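Emit:
send_rows --deltas "0.0007 0.001 0.0003 0 0 0 0;0 0.0015 0 0 0 0 0;0 0.0015 0 0 0 0 0;0 0.0015 0 0 0 0 0;0 0.0015 0 0 0 0 0"

```text
time_s: 8.6
position: [0.5482, -0.0041, 0.2165]
eef_rot: [0.57, -0.419, 0.419, -0.569]
wrist_force: [-0.3, 0.3, -0.7]
gripper_width: 0.0195
```

Emit:
send_rows --deltas "0 0.0015 0 0 0 0 0;0 0.0015 0 0 0 0 0;0 0.0015 0 0 0 0 0"

```text
time_s: 8.9
position: [0.5482, -0.0042, 0.212]
eef_rot: [0.57, -0.419, 0.419, -0.569]
wrist_force: [-0.8, -0.1, -1.5]
gripper_width: 0.0193
```

Emit:
send_rows --deltas "0 0.003 0 0 0 0 0;0 0.003 0 0 0 0 0;0 0.003 0 0 0 0 0;0 0.003 0 0 0 0 0;0 0.003 0 0 0 0 0;0 0 0 0 0 0 0"

```text
time_s: 9.5
position: [0.548, -0.0042, 0.1967]
eef_rot: [0.57, -0.419, 0.419, -0.569]
wrist_force: [0.3, 0.2, 0.3]
gripper_width: 0.0192
```

Emit:
send_rows --deltas "0 0 0 0 0 0 0.5;0 0 0 0 0 0 0.5;0 0 0 0 0 0 0.5;0 0 0 0 0 0 0.5;0 0 0 0 0 0 0.5"

```text
time_s: 10.0
position: [0.5483, -0.0042, 0.1973]
eef_rot: [0.57, -0.419, 0.419, -0.569]
wrist_force: [-0.6, -0.1, -0.6]
gripper_width: 0.0429
```

Emit:
send_rows --deltas "0 -0.02 0 0 0 0 0.5;0 -0.04 0 0 0 0 0.5;0 -0.04 0 0 0 0 0.5;0 0 0 0 0 0 0;0 0 0 0 0 0 0"

```text
time_s: 10.5
position: [0.5487, -0.0041, 0.2981]
eef_rot: [-0.569, 0.419, -0.42, 0.57]
wrist_force: [-0.1, -1.5, -0.5]
gripper_width: 0.0141
```

Run:
```python
from h import *
c=r.get_calibration('wrist');s,p,_=st();print(p,s['wrist_force'],s['gripper_width'])
save(r.grab_frame('wrist'),'w8.png')
b=r.grab_frame('scene');save(b[120:260,330:450].repeat(4,0).repeat(4,1),'s8c.png');save(b,'s8.png')
```

```text
[ 0.54874414 -0.00414507  0.29807331] [-0.09063808 -1.50735762 -0.54050067] 0.014122223289951046
```

View pics/w8.png

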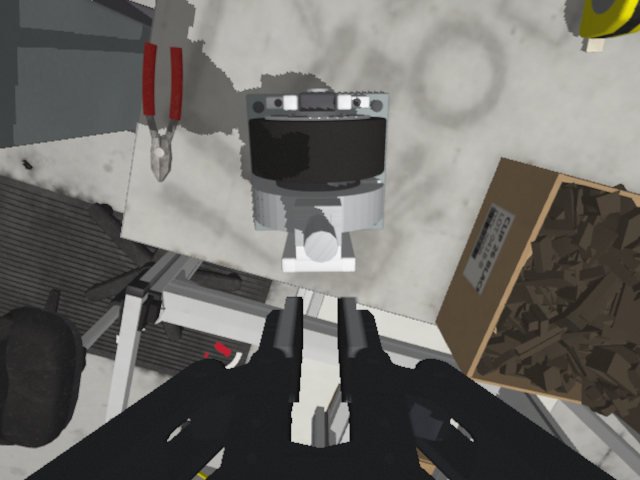

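View pics/s8c.png

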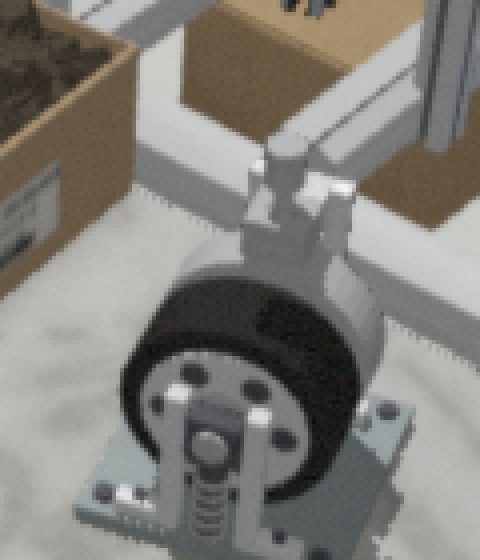

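Run:
```python
from h import *
s=r.get_calibration('scene');c=r.get_calibration('wrist')
for z in(.173,.2,.204,.208,.212,.216): print(z,proj(s,[.5475,-.004,z]),proj(c,[.5475,-.004,z]))
b=np.array([.5475,-.004,0])+.019*ey;print('stand',b)
to(b+.034*ey+ez*.22-0.0*ex)
```

```text
0.173 (np.float64(400.50027329976774), np.float64(171.65431094112148)) (np.float64(318.9232619485106), np.float64(226.37858790886293))
0.2 (np.float64(401.66097958544105), np.float64(161.22345500268756)) (np.float64(318.74885043568446), np.float64(238.8015863923171))
0.204 (np.float64(401.8363454244593), np.float64(159.64750437167993)) (np.float64(318.7199710474112), np.float64(240.85860998501622))
0.208 (np.float64(402.0126108420064), np.float64(158.06346954731848)) (np.float64(318.690201114444), np.float64(242.97906537303214))
0.212 (np.float64(402.18978277776745), np.float64(156.47128816511366)) (np.float64(318.65949879954826), np.float64(245.16593254256665))
0.216 (np.float64(402.367868242992), np.float64(154.87089721745167)) (np.float64(318.62781960314805), np.float64(247.42238111330133))
stand [0.54184988 0.01414046 0.        ]
toolshift mm [-53.1  76.1   0.1] dist 92.9
```

Emit:
send_rows --deltas "-0.0265 0 0.009 0 0 0 0;-0.0265 0 0.009 0 0 0 0;0 0 0 0 0 -0.1 0;-0.0033 0.033 0 0 0 0 0;-0.0033 0.033 0 0 0 0 0;-0.0033 0.033 0 0 0 0 0;-0.0033 0.029 0 0 0 0 0;0 0 0 0 0 0 0;0 0 0 0 0 0 0"

```text
time_s: 11.5
position: [0.5489, 0.052, 0.1678]
eef_rot: [0.591, -0.391, 0.446, -0.547]
wrist_force: [-0.6, -0.3, 0.2]
gripper_width: -0.0
```

```bash
cat >> h.py <<'E'
B=np.array([.5418,.0141,0])
def sp():
    s,p,R0=st();d=p-B;print('stand xyz mm',(1000*np.array([d@ex,d@ey,d[2]])).round(1),'F stand',np.round([s['wrist_force']@ex,s['wrist_force']@ey,s['wrist_force'][2]],1),'w',s['gripper_width'],'t',s['time_s'],'y',R0.as_matrix()[:,1].round(3))
E
python3 - <<'E'
from h import *
sp()
save(r.grab_frame('wrist'),'w9.png')
b=r.grab_frame('scene');save(b[100:260,330:450].repeat(4,0).repeat(4,1)[:600],'s9c.png')
sp()
E
```

```text
stand xyz mm [ 18.1  34.1 167.8] F stand [-0.7 -0.1  0.2] w -4.435847336774958e-05 t 11.5 y [ 0.027 -0.096 -0.995]
stand xyz mm [ 19.5  33.8 169.7] F stand [ 0.9 -0.3  1. ] w 0.00016037814529966507 t 11.6 y [ 0.031 -0.095 -0.995]
```

View pics/w9.png

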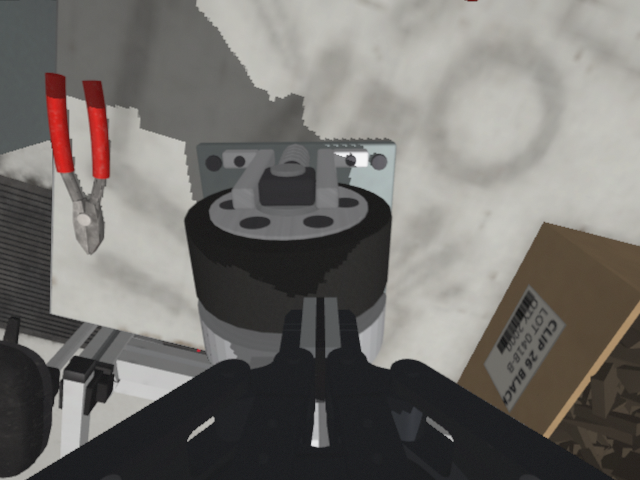

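View pics/s9c.png

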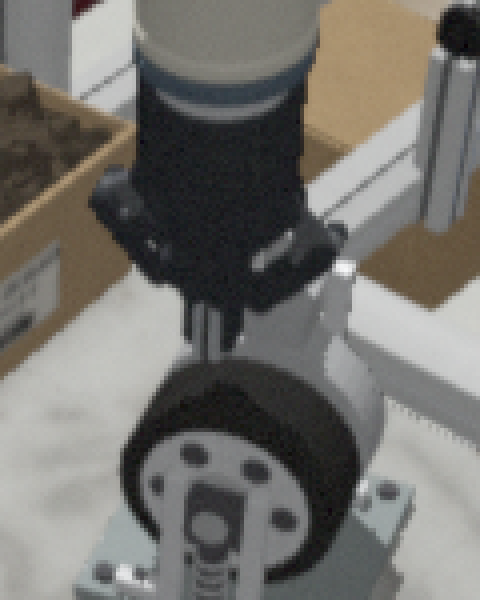

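Emit:
send_rows --deltas "-0.0004 0.004 0 0 0 0 0;-0.0004 0.004 0 0 0 0 0;-0.0003 0.003 0 0 0 0 0;-0.0002 0.002 0 0 0 0 0;-0.0002 0.002 0 0 0 0 0;0 0 0 0 0 0 0;0 0 0 0 0 0 0"

```text
time_s: 12.3
position: [0.5496, 0.0521, 0.1534]
eef_rot: [0.59, -0.39, 0.447, -0.548]
wrist_force: [0.3, 0.3, 0.8]
gripper_width: -0.0002
```

```bash
python3 -c "
from h import *
sp()"
```

```text
stand xyz mm [ 18.7  34.  153.4] F stand [0.4 0.2 0.8] w -0.00018914657571349002 t 12.3 y [ 0.029 -0.095 -0.995]
```

Emit:
send_rows --deltas "-0.0001 0.001 0 0 0 0 0;-0.0001 0.001 0 0 0 0 0;-0.0001 0.001 0 0 0 0 0;0 0.001 0 0 0 0 0;0 0 0 0 0 0 0"

```text
time_s: 12.8
position: [0.5495, 0.052, 0.1492]
eef_rot: [0.59, -0.39, 0.447, -0.548]
wrist_force: [-0.0, 0.6, -0.4]
gripper_width: -0.0001
```

Emit:
send_rows --deltas "0 0.0005 0 0 0 0 0;0 0.0005 0 0 0 0 0;0 0 0 0 0 0 0"

```text
time_s: 13.1
position: [0.5496, 0.0519, 0.1483]
eef_rot: [0.59, -0.39, 0.447, -0.548]
wrist_force: [-0.2, -0.3, 0.2]
gripper_width: -0.0001
```

Emit:
send_rows --deltas "0 0.0005 0 0 0 0 0;0 0.0005 0 0 0 0 0;0 0 0 0 0 0 0"

```text
time_s: 13.4
position: [0.5496, 0.0518, 0.1473]
eef_rot: [0.59, -0.39, 0.447, -0.548]
wrist_force: [-0.0, -0.6, -1.1]
gripper_width: -0.0
```

Emit:
send_rows --deltas "0 0.0005 0 0 0 0 0;0 0.0005 0 0 0 0 0;0 0 0 0 0 0 0"

```text
time_s: 13.7
position: [0.5496, 0.0517, 0.1463]
eef_rot: [0.59, -0.39, 0.447, -0.548]
wrist_force: [0.2, -0.5, -0.2]
gripper_width: 0.0001
```

Emit:
send_rows --deltas "0 0.0005 0 0 0 0 0;0 0.0005 0 0 0 0 0;0 0 0 0 0 0 0"

```text
time_s: 14.0
position: [0.5496, 0.0516, 0.1453]
eef_rot: [0.59, -0.39, 0.447, -0.548]
wrist_force: [0.1, 0.3, 1.6]
gripper_width: 0.0001
```

Emit:
send_rows --deltas "0 0.0005 0 0 0 0 0;0 0 0 0 0 0 0"

```text
time_s: 14.2
position: [0.5497, 0.0516, 0.1449]
eef_rot: [0.59, -0.39, 0.447, -0.548]
wrist_force: [-0.3, -0.6, 1.1]
gripper_width: 0.0002
```

Emit:
send_rows --deltas "0 0.0005 0 0 0 0 0;0 0 0 0 0 0 0"

```text
time_s: 14.4
position: [0.5498, 0.0516, 0.1446]
eef_rot: [0.59, -0.39, 0.447, -0.548]
wrist_force: [-0.7, 1.4, 2.7]
gripper_width: -0.0001
```

Emit:
send_rows --deltas "0 0.0003 0 0 0 0 0;0 0 -0.002 0 0 0 0;0 0 -0.003 0 0 0 0;0 0 -0.003 0 0 0 0"

```text
time_s: 14.8
position: [0.5431, 0.0495, 0.1449]
eef_rot: [0.589, -0.39, 0.448, -0.548]
wrist_force: [3.0, 3.1, 8.3]
gripper_width: -0.0001
```

Emit:
send_rows --deltas "0 0 -0.003 0 0 0 0;0 0 -0.003 0 0 0 0"

```text
time_s: 15.0
position: [0.5375, 0.0477, 0.1452]
eef_rot: [0.589, -0.39, 0.448, -0.549]
wrist_force: [1.2, 3.1, 9.7]
gripper_width: 0.0
```

```bash
python3 -c "
from h import *
sp()"
```

```text
stand xyz mm [  5.9  33.3 145.2] F stand [2.  2.6 9.7] w 4.514111244458143e-05 t 15.0 y [ 0.032 -0.095 -0.995]
```

Emit:
send_rows --deltas "0 -0.0003 -0.003 0 0 0 0;0 0 -0.003 0 0 0 0;0 0 -0.003 0 0 0 0"

```text
time_s: 15.3
position: [0.5287, 0.0449, 0.1454]
eef_rot: [0.589, -0.39, 0.448, -0.548]
wrist_force: [0.7, 1.4, 8.8]
gripper_width: -0.0
```

Emit:
send_rows --deltas "0 0 -0.003 0 0 0 0;0 0 -0.003 0 0 0 0;0 0.0001 -0.003 0 0 0 0"

```text
time_s: 15.6
position: [0.52, 0.0421, 0.1452]
eef_rot: [0.589, -0.39, 0.448, -0.548]
wrist_force: [1.1, 1.5, 5.5]
gripper_width: 0.0003
```

```bash
python3 -c "
from h import *
sp()"
```

```text
stand xyz mm [-12.5  33.2 145.2] F stand [1.5 1.1 5.5] w 0.00025709974294079 t 15.6 y [ 0.032 -0.095 -0.995]
```

Emit:
send_rows --deltas "0 0.0003 -0.003 0 0 0 0;0 0.0004 -0.003 0 0 0 0;0 0.0006 -0.003 0 0 0 0"

```text
time_s: 15.9
position: [0.511, 0.0392, 0.1435]
eef_rot: [0.59, -0.39, 0.447, -0.548]
wrist_force: [0.9, 1.2, 5.0]
gripper_width: 0.0
```

Emit:
send_rows --deltas "-0.0001 0.0007 -0.003 0 0 0 0;-0.0001 0.0009 -0.003 0 0 0 0"

```text
time_s: 16.1
position: [0.5048, 0.0373, 0.1416]
eef_rot: [0.59, -0.39, 0.447, -0.548]
wrist_force: [0.7, 0.7, 4.2]
gripper_width: -0.0003
```

```bash
python3 -c "
from h import *
sp()
b=r.grab_frame('scene');save(b[100:260,330:450].repeat(4,0).repeat(4,1)[:600],'s10c.png')
"
```

```text
stand xyz mm [-28.4  33.2 141.6] F stand [0.8 0.5 4.2] w -0.00028949816703177167 t 16.1 y [ 0.03  -0.096 -0.995]
```

View pics/s10c.png

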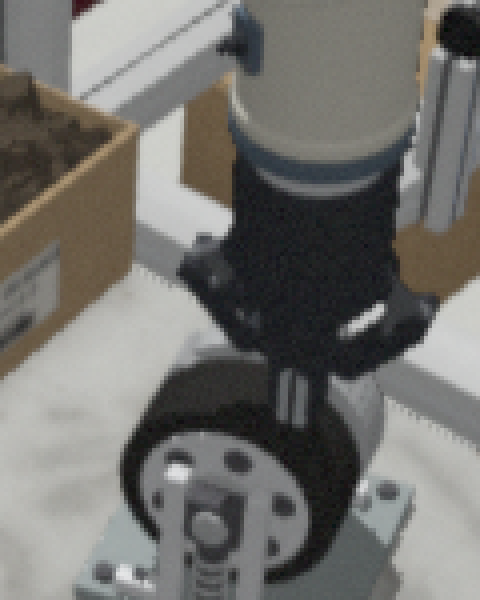

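Emit:
send_rows --deltas "0.0004 -0.004 0 0 0 0 0;0.0005 -0.005 0 0 0 0 0;0 0 0.012 0 0 0 0;0 0 0.016 0 0 0 0;0 0 0.014 0 0 0 0;0 0 0.008 0 0 0 0;0 0 0 0 0 0 0;-0.0002 0.002 0 0 0 0 0;-0.0001 0.001 0 0 0 0 0;0 0 0 0 0 0 0"

```text
time_s: 17.15
position: [0.5519, 0.0522, 0.1471]
eef_rot: [0.59, -0.39, 0.447, -0.547]
wrist_force: [-0.6, -0.3, -0.4]
gripper_width: -0.0002
```

```bash
python3 -c "
from h import *
sp()"
```

```text
stand xyz mm [ 21.   33.3 147.1] F stand [-0.7 -0.1 -0.4] w -0.00015595239090497647 t 17.15 y [ 0.028 -0.096 -0.995]
```

Emit:
send_rows --deltas "-0.0001 0.001 0 0 0 0 0;-0.0001 0.001 0 0 0 0 0;0 0.0007 0 0 0 0 0;0 0.0004 0 0 0 0 0;0 0 0 0 0 0 0"

```text
time_s: 17.65
position: [0.5526, 0.0522, 0.1443]
eef_rot: [0.59, -0.39, 0.447, -0.548]
wrist_force: [0.2, 0.0, 0.2]
gripper_width: 0.0001
```

Emit:
send_rows --deltas "0 0.0004 -0.001 0 0 0 0;0 0.0002 -0.002 0 0 0 0;0 0 -0.003 0 0 0 0"

```text
time_s: 17.95
position: [0.5479, 0.0507, 0.1444]
eef_rot: [0.589, -0.39, 0.447, -0.548]
wrist_force: [1.7, 2.3, 6.3]
gripper_width: -0.0002
```

Emit:
send_rows --deltas "0 -0.0003 -0.003 0 0 0 0;0 -0.0003 -0.003 0 0 0 0"

```text
time_s: 18.15
position: [0.5421, 0.0489, 0.1453]
eef_rot: [0.589, -0.39, 0.448, -0.548]
wrist_force: [2.2, 2.1, 6.5]
gripper_width: 0.0002
```

```bash
python3 -c "
from h import *
sp()"
```

```text
stand xyz mm [ 10.6  33.1 145.3] F stand [2.7 1.4 6.5] w 0.00021505540860781427 t 18.15 y [ 0.032 -0.095 -0.995]
```

Emit:
send_rows --deltas "0 -0.0003 -0.003 0 0 0 0;0 -0.0001 -0.003 0 0 0 0;0 0 -0.003 0 0 0 0;0 0 -0.003 0 0 0 0"

```text
time_s: 18.55
position: [0.5304, 0.0452, 0.1457]
eef_rot: [0.589, -0.39, 0.447, -0.548]
wrist_force: [0.6, 1.1, 6.7]
gripper_width: 0.0001
```

Emit:
send_rows --deltas "0 0 -0.003 0 0 0 0;0 0 -0.003 0 0 0 0;0 0.0002 -0.003 0 0 0 0"

```text
time_s: 18.85
position: [0.5218, 0.0424, 0.1454]
eef_rot: [0.589, -0.39, 0.447, -0.548]
wrist_force: [1.0, 0.6, 6.1]
gripper_width: 0.0
```

Emit:
send_rows --deltas "0 0.0004 -0.003 0 0 0 0;0 0.0005 -0.003 0 0 0 0;0 0.0006 -0.003 0 0 0 0"

```text
time_s: 19.15
position: [0.5128, 0.0395, 0.1438]
eef_rot: [0.59, -0.39, 0.447, -0.548]
wrist_force: [0.4, -0.2, 7.0]
gripper_width: -0.0003
```

Emit:
send_rows --deltas "-0.0001 0.0008 -0.003 0 0 0 0;-0.0001 0.0009 -0.003 0 0 0 0"

```text
time_s: 19.35
position: [0.5067, 0.0377, 0.1419]
eef_rot: [0.59, -0.39, 0.447, -0.548]
wrist_force: [-0.2, -0.2, 6.5]
gripper_width: -0.0001
```

```bash
python3 -c "
from h import *
sp()
b=r.grab_frame('scene');save(b[100:260,330:450].repeat(4,0).repeat(4,1)[:600],'s11c.png')
"
```

```text
stand xyz mm [-26.5  32.9 141.9] F stand [-0.2 -0.2  6.5] w -0.00010867636731775784 t 19.35 y [ 0.03  -0.096 -0.995]
```

View pics/s11c.png

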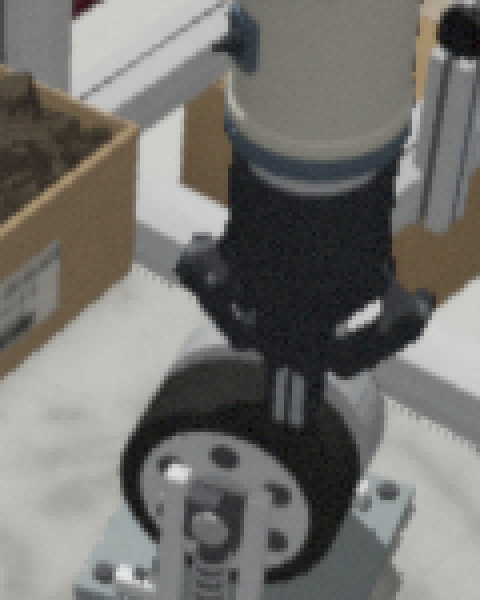

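Emit:
send_rows --deltas "0.0004 -0.004 0 0 0 0 0;0.0005 -0.005 0 0 0 0 0;0 0 0.012 0 0 0 0;0 0 0.016 0 0 0 0;0 0 0.014 0 0 0 0;0 0 0.006 0 0 0 0;0 0 0 0 0 0 0;-0.0003 0.003 0 0 0 0 0;-0.0001 0.001 0 0 0 0 0;0 0 0 0 0 0 0"

```text
time_s: 20.4
position: [0.552, 0.052, 0.146]
eef_rot: [0.59, -0.39, 0.447, -0.547]
wrist_force: [-0.4, 0.3, 0.5]
gripper_width: -0.0001
```

```bash
python3 -c "
from h import *
sp()
b=r.grab_frame('scene');save(b[100:260,330:450].repeat(4,0).repeat(4,1)[:600],'s12c.png')"
```

```text
stand xyz mm [ 21.   33.1 146. ] F stand [-0.3  0.4  0.5] w -0.0001255297753916244 t 20.4 y [ 0.028 -0.096 -0.995]
```

View pics/s12c.png

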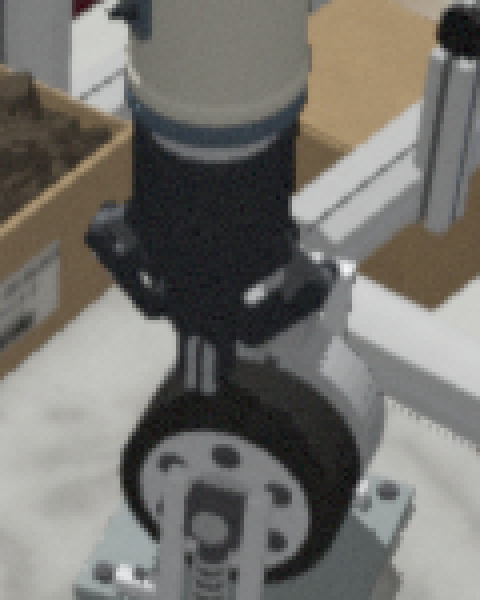

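Emit:
send_rows --deltas "-0.0001 0.001 0 0 0 0 0;0 0.0006 0 0 0 0 0;0 0.0003 0 0 0 0 0;0 0.0004 -0.001 0 0 0 0;0 0.0002 -0.002 0 0 0 0;0 0 -0.003 0 0 0 0"

```text
time_s: 21.05
position: [0.5482, 0.0505, 0.1446]
eef_rot: [0.589, -0.39, 0.448, -0.548]
wrist_force: [3.8, 2.1, 4.9]
gripper_width: -0.0002
```

Emit:
send_rows --deltas "0 -0.0003 -0.003 0 0 0 0;0 -0.0003 -0.003 0 0 0 0"

```text
time_s: 21.25
position: [0.5425, 0.0486, 0.1454]
eef_rot: [0.589, -0.389, 0.448, -0.549]
wrist_force: [4.9, 1.1, 5.3]
gripper_width: -0.0004
```

Emit:
send_rows --deltas "0 -0.0003 -0.003 0 0 0 0;0 -0.0001 -0.003 0 0 0 0;0 0 -0.003 0 0 0 0"

```text
time_s: 21.55
position: [0.5338, 0.0459, 0.1459]
eef_rot: [0.589, -0.389, 0.448, -0.548]
wrist_force: [5.0, 0.8, 6.6]
gripper_width: -0.0001
```

Emit:
send_rows --deltas "0 0 -0.003 0 0 0 0;0 0 -0.003 0 0 0 0;0 0.0001 -0.003 0 0 0 0"

```text
time_s: 21.85
position: [0.5253, 0.0433, 0.1458]
eef_rot: [0.589, -0.389, 0.448, -0.549]
wrist_force: [3.5, 1.3, 6.6]
gripper_width: 0.0001
```

Emit:
send_rows --deltas "0.0004 -0.004 0 0 0 0 0;0.0005 -0.005 0 0 0 0 0;0.0015 -0.015 0 0 0 0 0;0 0 0 0 0 0 0"

```text
time_s: 22.25
position: [0.5245, 0.0432, 0.1702]
eef_rot: [0.59, -0.39, 0.447, -0.548]
wrist_force: [0.4, -0.1, 0.2]
gripper_width: 0.0002
```

```bash
python3 -c "
from h import *
sp()
b=r.grab_frame('scene');save(b[100:260,330:450].repeat(4,0).repeat(4,1)[:600],'s13c.png');save(r.grab_frame('wrist'),'w13.png')"
```

```text
stand xyz mm [ -7.9  32.9 170.2] F stand [ 0.3 -0.2  0.2] w 0.00017407535555899307 t 22.25 y [ 0.03  -0.095 -0.995]
```

View pics/s13c.png

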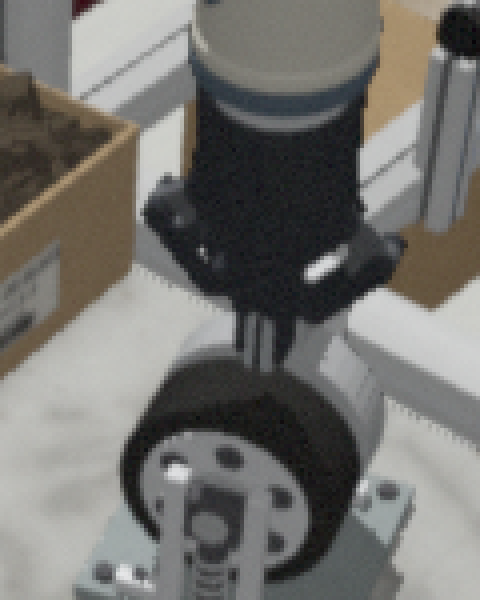

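Emit:
send_rows --deltas "0 -0.03 0 0 0 0 0;0 -0.04 0 0 0 0 0;-0.02 -0.04 0 0 0 0 0;-0.04 -0.02 -0.02 0 0 0 0;-0.04 0 -0.03 0 0 0 0;0 0 0 0 0 0 0;0 0 0 0 0 0 0"

```text
time_s: 23.05
position: [0.442, 0.1362, 0.2878]
eef_rot: [0.591, -0.39, 0.446, -0.548]
wrist_force: [0.5, -0.9, 1.2]
gripper_width: 0.0001
```

```bash
python3 -c "
from h import *
sp()
for n in('scene','top','wrist'):save(r.grab_frame(n),n+'14.png')
b=cv2.imread('pics/scene14.png');cv2.imwrite('pics/s14c.png',cv2.resize(b[130:260,335:445],None,fx=4.5,fy=4.5))
b=cv2.imread('pics/top14.png');cv2.imwrite('pics/t14c.png',cv2.resize(b[205:335,355:500],None,fx=4.5,fy=4.5))
s=r.get_calibration('scene')
for z in(.197,.205,.21):print(proj(s,[.5475,-.004,z]))
"
```

```text
stand xyz mm [-58.9 146.2 287.8] F stand [ 0.2 -1.   1.2] w 8.084948243524851e-05 t 23.05 y [ 0.029 -0.096 -0.995]
(np.float64(401.5300414198043), np.float64(162.40014988188136))
(np.float64(401.88032717349193), np.float64(159.25225598391586))
(np.float64(402.1010830585951), np.float64(157.26840109875235))
```

View pics/s14c.png

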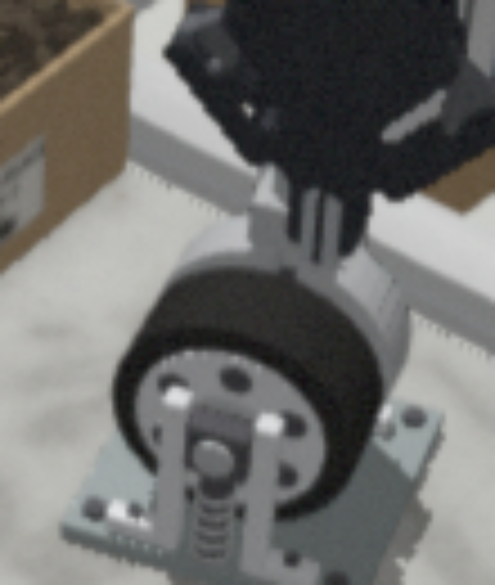

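View pics/t14c.png

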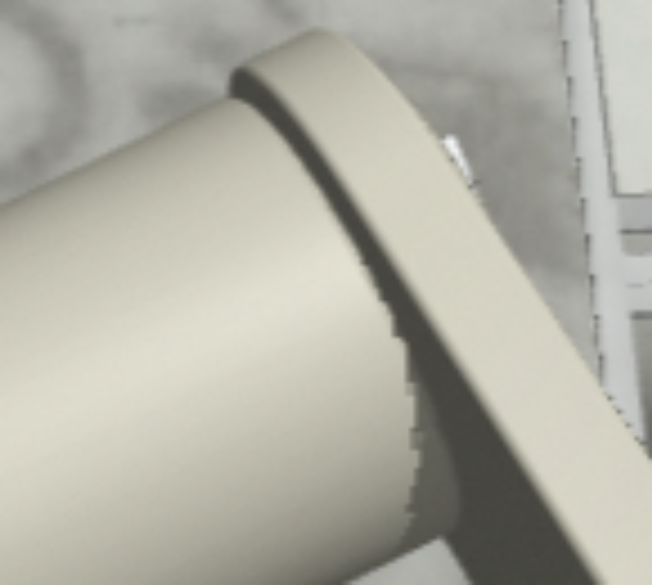

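Blocked by the arm; step further forward/left.

Emit:
send_rows --deltas "-0.045 -0.01 -0.01 0 0 0 0;-0.045 -0.01 -0.01 0 0 0 0;-0.045 -0.01 0 0 0 0 0;-0.045 -0.01 0 0 0 0 0;0 0 0 0 0 0 0;0 0 0 0 0 0 0"

```text
time_s: 23.8
position: [0.3698, 0.3048, 0.3096]
eef_rot: [0.591, -0.39, 0.447, -0.548]
wrist_force: [-1.0, 0.0, -0.6]
gripper_width: -0.0002
```

```bash
python3 -c "
from h import *
sp()
for n in('scene','top'):save(r.grab_frame(n),n+'15.png')
b=cv2.imread('pics/scene15.png');cv2.imwrite('pics/s15c.png',cv2.resize(b[130:260,335:445],None,fx=4.5,fy=4.5))
b=cv2.imread('pics/top15.png');cv2.imwrite('pics/t15c.png',cv2.resize(b[205:335,355:500],None,fx=4.5,fy=4.5))
"
```

```text
stand xyz mm [-77.7 328.7 309.6] F stand [-0.9  0.3 -0.6] w -0.0002260017258020084 t 23.8 y [ 0.029 -0.096 -0.995]
```

View pics/s15c.png

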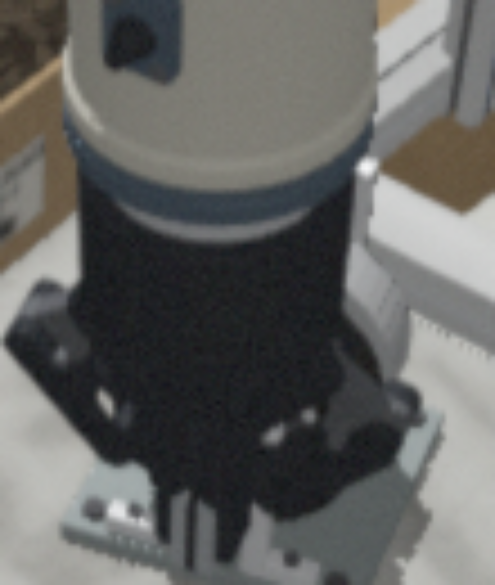

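View pics/top15.png

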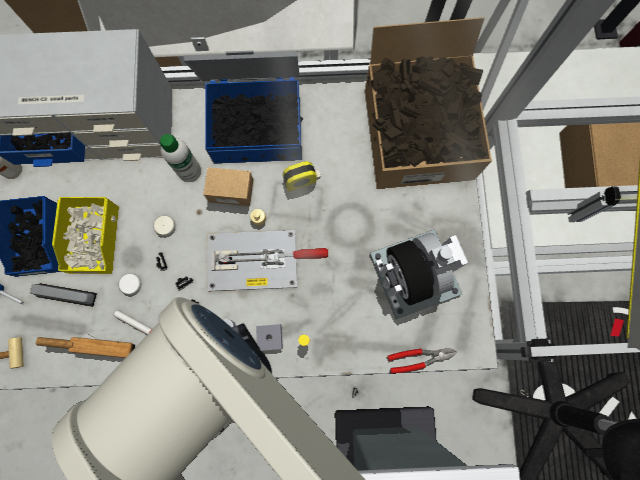

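Emit:
send_rows --deltas "0.02 -0.01 -0.04 0 0 0 0;0.03 0 -0.03 0 0 0 0;0.03 0 -0.03 0 0 0 0;0.03 0 -0.02 0 0 0 0;0 0 0 0 0 0 0;0 0 0 0 0 0 0"

```text
time_s: 24.5
position: [0.2875, 0.1642, 0.3314]
eef_rot: [0.589, -0.391, 0.448, -0.547]
wrist_force: [-0.2, 0.2, -0.2]
gripper_width: -0.0
```

```bash
python3 -c "
from h import *
sp()
save(r.grab_frame('scene'),'scene16.png')
b=cv2.imread('pics/scene16.png');cv2.imwrite('pics/s16c.png',cv2.resize(b[130:260,335:445],None,fx=4.5,fy=4.5))
"
```

```text
stand xyz mm [-198.2  218.9  331.4] F stand [-0.1  0.3 -0.2] w -1.7554541300468104e-05 t 24.5 y [ 0.03  -0.095 -0.995]
```

View pics/s16c.png

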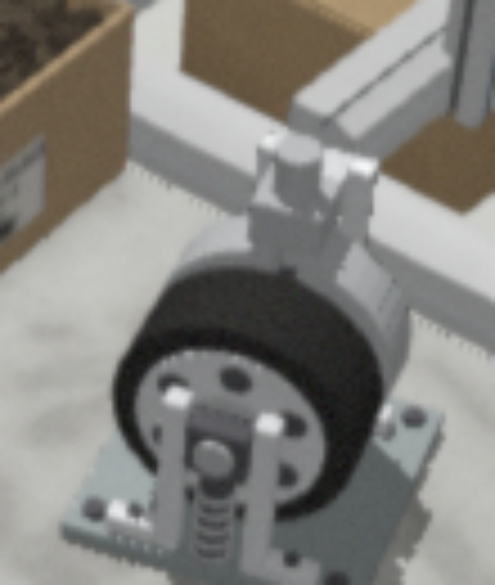

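View pics/t15c.png

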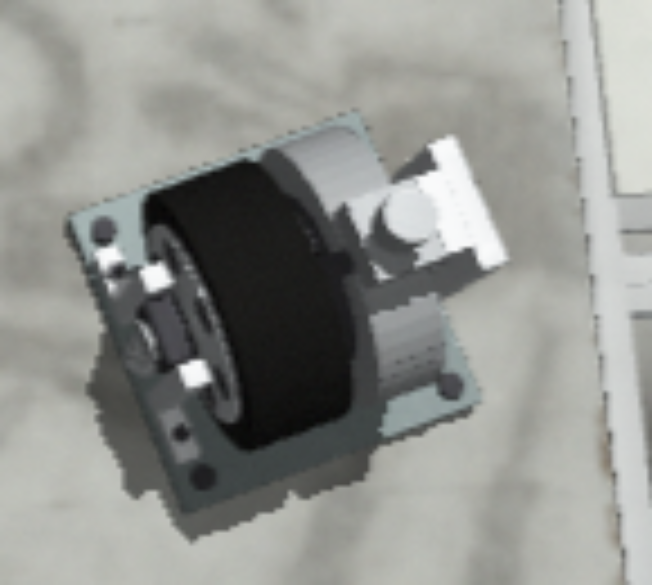

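```bash
python3 -c "
from h import *
sp();print(r.close_job())"
```

```text
stand xyz mm [-197.8  219.5  331.3] F stand [ 0.7  0.1 -0.8] w -7.000062698059616e-06 t 24.55 y [ 0.03  -0.095 -0.995]
the job is handed in; nothing more can be done
None
```

The wheel is locked and the job is handed in, at 24.6 s on the clock. I stood the smaller grey pin from the holder in the guide so that it rested on the ring. Two full strokes on the tyre turned the wheel about 90°. At the start of a third stroke the drag force rose from about 2 N to about 5 N and the wheel stopped turning.

**Pin home:** in the last scene picture the head top measures about z = 0.196 m. Fully home is 0.197 m, and it stood at about 0.211 m while resting on the ring. No shank shows, the head sits on the guide, and the notch is visible just in front of the pin. The picture resolves about 2–3 mm, so this check is no finer than that.

**Forces:** the highest finger force I read on the tyre was about 10 N, against the 15 N limit. Readings came at the end of each call and carry about 1 N of noise, so I could not see the peaks in between.

**Surroundings:** in the last top view the side cutters and tape measure are where they started. The arm hid part of the view, including most of the loose pins, and I did not check the test weight separately. At hand-in the robot was well clear of everything.

**One disagreement:** the cameras differed by 2–3 mm on where the bore was. I settled it with close-up wrist pictures, and the pin went in without measurable side force.

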